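Stand the mini amplifier up against the bench strip

ROBOT

A 7-joint arm with a two-finger parallel gripper is mounted at the origin on the work surface. World frame = base frame: x ahead of the robot, y to its left, z up, the work surface at z = 0. Lengths are in m, angles in rad, forces in N, time in s.
With the tool pointing down it reaches from about 0.425 to 0.875 m from the base axis. Payload 9.9 kg.
Tool frame: the origin (TCP) lies on the centre line of the jaws, within the pads' length; the fingertips stand 19 mm ahead of it and the grasp point (between the pads) is the TCP; z points along the fingers, y is the direction in which the jaws open and shut (so a half turn about z gives the same grasp; the last joint's range is limited). The gripper opens to 85 mm and grips with 20 to 120 N. Pads are 22 mm wide; open, the fingers measure 114 mm over their backs; the gripper's body (76 mm by 85 mm) begins 54 mm behind the grasp point. The pads swing forward as they close: fully open they stand 13 mm farther back than shut.
Start: joints at [-1.254, 0.576, 0.025, 1.437, -0.015, 1.129, -0.057], TCP at [0.263, 0.622, 0.25] pointing down, gripper open.
Joint ranges: [-2.76, 2.76], [-0.34, 2.15], [-1.52, 1.57], [0.19, 2.46], [-1.09, 4.23], [0.17, 1.99], [-2.82, 2.82]. Speed limits (rad/s): [2.22, 2.22, 3.01, 3.01, 3.14, 3.14, 3.14].

INTERFACE

Orientations are given as a rotation vector (axis times angle).
In Python, from rig import bot gives the robot as it stands. The module is installed in compiled form; this text tells all that it offers. Calls block until the motion is done:
- bot.movep(position, orientation): joint-space move of the TCP to a pose.
- bot.movel(position, orientation=None, max_speed=0.15, stop_force=None): straight line of the TCP; orientation=None keeps the orientation; max_speed is the mean speed in m/s. With stop_force (N) it stops when the force on the tool has changed by that much, and returns True; else False.
- bot.set_joints(angles): joint-space move.
- bot.set_gripper(opening, f_grip=None): opening from 0.0 (shut) to 1.0 (fully open); f_grip is the grip in N (None keeps the last); returns when the fingers have stopped.
- bot.wait(seconds).
- bot.inverse_kinematics(position, orientation): joint angles nearest the present ones, or None.
- bot.get_obs(): the state.
- bot.camera(name): name is "scene" or "top" or "wrist"; returns (picture, depth): 420x560x3 uint8, red, green, blue; 420x560 float32, m along the optical axis (not along the pixel's ray), 0 where there is no reading.
- bot.camera_params(name): a dict with "fx", "fy", "cx", "cy" (pixels), "origin" and "orientation" of the camera in the world; the wrist camera has in their place "mount" (4x4, takes a point from camera to tool coordinates, whose origin is the TCP and whose axes are the flange's). Camera axes: x right, y down, z forward; pixel columns grow to the right and rows downward; lengths in m; the calibration is good to about 2 mm. A picture is of the moment at which its call begins: read the wrist's pose just before it. camera_params takes no time and is no camera call.
A pose or a line that the arm cannot do raises bot.Unreachable and nothing moves.
- bot.job_done(): hands the job in, once; it reports no verdict.
Trained networks look in the newest picture that a camera, given by its name, has taken for a name from the list of things; names that differ only in an ending like _2 or _b are one class to them, and where a whole thing is asked for, a point or a joint stands for the part that bears it (a point fixed in the world has none). Each returns a list of dicts, best first, with "confidence" (0 to 1); they miss things now and then, are a little off and sometimes report something else, mostly with a low value. They report only what shows in the picture. A call takes as long as a camera call. They do not tell look-alikes from the thing itself.
- bot.cut_out(camera, name): "mask" (420x560 bool, what is visible of it) and "box" ([left, top, right, bottom] in pixels, round what is visible of it).
The state is a dict: "time_s": time; "qpos": joint angles; "qvel": joint speeds; "joint_torque": joint torques, N m; "tcp_pos": TCP position; "orientation": TCP orientation; "force": force on the tool from outside, world axes, zero at the start; "torque": the same for the moment, N m; "finger_gap": opening from 0.0 (shut) to 1.0 (fully open).
Only numpy, scipy, OpenCV 4.12 (cv2) and the standard library are available. Lean on these libraries where they do the work, as an engineer would, in place of code of your own. Each camera call takes 0.05 s, during which the arm holds its last target. There are 200 camera calls.

TASK

Move the screw jar that is in the way into the grey tray and leave it standing there. Then, with the little amplifier still lying on its back, slide it until its underside is flush against the wooden strip, and tip it up over the strip so that it stands square to the strip on its four feet, with the strip under it just behind its rear feet. Keep hold of its edge all the way over and ease it down: it must not drop onto its feet, and nothing else on the bench may be pushed about.

Things in the scene. Friction and masses are not known exactly. Their poses are not given: they have to be found in the camera images.
- amp: Loose amplifier, black box 150 (height) x 130 (width) x 110 (depth), 0.5-0.85 kg, weight central, too wide to grasp. Starts on its back, grille up. Origin: centre of back panel; x out of the underside (toward the strip within 0.3 rad; straight down once standing), z out of the grille, y across. Lying box: x +-75, y +-65, z 0 to 110. Bare flat faces.
- amp_top_edge (a point): Middle of its front top edge (-75, 0, 110 in its frame). Open fingers (gap 50), tilted 40 degrees, can straddle it, tips about 32 down the top panel and 38 along the grille, and swing it round the heel. Arms yield: push the panel with 10 to 20 N, lifting along; more jams it. It may rest at 55 to 60 degrees; past 65 it falls, too hard unless the grille-side tip holds it.
- amp_heel (a point): Middle of the underside's rear edge (75, 0, 0 in the amplifier's frame), about which it tips; it slides back up to 15 from the strip while tipping.
- amp_rear_feet (a point): Midway between the soles of the two rear feet (86, 0, 40 in the amplifier's frame). Four rubber feet, diameter 16, stand 11 proud of the underside at y = +-45, z = 40 (rear) and z = 96 (front).
- strip: Fixed wooden strip on the bench, 260 long (its x), 8 wide (its y, 4 either side of the origin), 7 high. Origin: centre of its underside. The amplifier starts on its +y side, its underside 90 to 115 away; at the end it stands over the strip on its -y side. The feet are 11 high, so the standing amplifier clears the strip.
- jar: Loose clear screw jar with a steel lid, diameter 48, height 85, about 0.15 kg, standing between the amplifier and the strip. Origin: centre of its underside, z up.
- tray: Fixed grey open tray 150 (x) x 130 (y) x 30 high, walls and floor 4 thick. Origin: centre of its underside.
- tape: Bystander, not to be moved: loose white ring of tape lying flat, outer diameter 90, height 22; origin centre of underside.
- spool: Bystander, not to be moved: loose steel spool standing on end, diameter 60, height 45; origin centre of underside.
- driver: Bystander, not to be moved: loose screwdriver with a black handle lying down.
- mug: Bystander, not to be moved: loose white mug, rim diameter 76, height 85; origin centre of underside.
- castbox: Bystander, not to be moved: loose bare aluminium box 110 x 60 x 30; origin centre of underside.
- offcut: Bystander, not to be moved: loose plywood offcut 90 x 50 x 20; origin centre of underside.
There are look-alikes about, which are no part of the job. Of the things that look like the amp, take the one that is farthest to the robot's left at the start.

How it is judged:
On the way, in this order (a step that is already met when the one before it is completed fails the run):
1. the jar stands in the tray (x of jar in the frame of tray between -0.055 and 0.055 m and y of jar in the frame of tray between -0.045 and 0.045 m and z of jar in the frame of tray below 0.012 m and angle between jar's own z axis and vertical below 0.1 rad), for 0.2 s.
2. the amplifier, still on its back, lies flush against the strip (angle between amp's own z axis and vertical below 0.12 rad and y of amp_heel in the frame of strip between -0.005 and 0.012 m and angle between the x axis of amp and the y axis of strip, either way round below 0.1 rad), for 0.1 s.
At the end, for the whole second after the job is handed in: Amplifier at rest upright on its feet (0.08 rad), square to the strip (0.15 rad), middle of its rear feet 10 to 60 mm past the strip's centre line (-y side) and within 90 mm of its middle lengthwise; jar upright (0.1 rad), at rest on the tray's floor (all of step 1 and angle between amp's own x axis and vertical above 3.06 rad and y of amp_rear_feet in the frame of strip between -0.06 and -0.01 m and x of amp_rear_feet in the frame of strip between -0.09 and 0.09 m and angle between the z axis of amp and the y axis of strip, either way round below 0.15 rad and linear speed of each of amp, jar below 0.02 m/s and angular speed of amp below 0.1 rad/s); the robot touches nothing.
It fails at once if the amplifier swings or drops faster than 2.5 rad/s (angular speed of amp above 2.5 rad/s).
It fails at once if the jar is tipped over (angle between jar's own z axis and vertical above 0.6 rad).
It fails at once if a bystander is moved more than 30 mm (distance of any of tape, spool, driver, mug, castbox, offcut from where it was at the start of the episode above 0.03 m).
It also fails if it takes over 72 s, if anything falls off the work surface, if the arm or the gripper's body presses on something with over 40 N, if the wrist force passes 120 N, or if a joint passes its speed limit or range.

## Working session

There is one attempt and no reset: what is moved stays moved. The work goes in short steps, each a Python script; the robot and the scene stay as the last script left them, time stands still between calls to the robot, and variables do not carry over. Pictures are saved under pics/ and viewed, about 8 in all and at most 12, crops included, and the job is handed in when it is done.

```bash
mkdir -p pics
cat > h.py <<'E'
import numpy as np, cv2
from rig import bot
from scipy.spatial.transform import Rotation as R
def cloud(cam,depth):
    p=bot.camera_params(cam); v,u=np.mgrid[0:420,0:560]
    P=np.stack([(u-p['cx'])/p['fx']*depth,(v-p['cy'])/p['fy']*depth,depth],-1)
    o=np.array(p['orientation'],float)
    M=o if o.shape==(3,3) else R.from_rotvec(o).as_matrix()
    return P@M.T+np.array(p['origin'])
def save(n,im): cv2.imwrite('pics/'+n,im[:,:,::-1])
E
python3 - <<'E'
from h import *
for c in ['top','scene']:
    im,d=bot.camera(c); save(c+'0.png',im); C=cloud(c,d); np.savez(c+'0.npz',im=im,C=C,d=d)
    print(c,bot.camera_params(c))
    for n in ['amp','strip','jar','tray','tape','spool','driver','mug','castbox','offcut']:
        for r in bot.cut_out(c,n):
            m=r['mask']&(d>0); P=C[m]
            if len(P)==0: continue
            print(n,round(r['confidence'],2),np.round(r['box']),len(P),np.round(np.median(P,0),3),np.round(np.percentile(P,2,axis=0),3),np.round(np.percentile(P,98,axis=0),3))
E
```

```text
top {'fx': 473.62154782458254, 'fy': 473.62154782458254, 'cx': 283.3512442772679, 'cy': 213.60556520291038, 'origin': array([0.39144394, 0.02418953, 1.23546141]), 'orientation': array([-2.16201332,  2.18611787, -0.10823172])}
amp 0.72 [222. 147. 294. 208.] 3564 [0.585 0.084 0.109] [0.523 0.009 0.035] [0.654 0.156 0.114]
amp 0.65 [385. 275. 468. 355.] 4146 [ 0.26  -0.308  0.109] [ 0.188 -0.396  0.013] [ 0.331 -0.233  0.114]
amp 0.24 [392. 189. 458. 259.] 3131 [ 0.484 -0.356  0.004] [ 0.408 -0.423 -0.002] [ 0.561 -0.279  0.031]
strip 0.81 [322. 152. 339. 251.] 280 [ 0.536 -0.097  0.006] [ 0.427 -0.119  0.   ] [ 0.667 -0.077  0.011]
jar 0.76 [308. 169. 327. 190.] 338 [ 0.588 -0.064  0.082] [ 0.571 -0.085  0.01 ] [ 0.611 -0.044  0.088]
tray 0.81 [396. 186. 459. 259.] 3053 [ 0.484 -0.355  0.004] [ 0.408 -0.423 -0.002] [ 0.561 -0.28   0.031]
tape 0.64 [413. 145. 451. 179.] 689 [ 0.644 -0.369  0.02 ] [ 0.6   -0.414 -0.002] [ 0.684 -0.329  0.026]
spool 0.54 [322. 105. 342. 129.] 345 [ 0.766 -0.114  0.005] [ 0.74  -0.143 -0.004] [ 0.796 -0.087  0.039]
driver 0.93 [222. 109. 280. 118.] 404 [0.
[... 1330 characters left out ...]
. 300. 205. 324.] 519 [ 0.781 -0.104  0.006] [ 0.744 -0.138 -0.001] [ 0.798 -0.084  0.043]
spool 0.75 [260. 216. 348. 309.] 5695 [0.643 0.094 0.104] [0.532 0.011 0.004] [0.664 0.166 0.112]
driver 0.93 [245. 324. 343. 358.] 867 [0.777 0.085 0.019] [ 0.747  0.027 -0.001] [0.787 0.212 0.026]
mug 0.71 [414. 309. 463. 373.] 2321 [0.712 0.375 0.054] [0.652 0.339 0.004] [0.731 0.409 0.086]
castbox 0.85 [126. 257. 162. 305.] 1274 [ 0.754 -0.228  0.029] [ 0.69  -0.283  0.001] [ 0.797 -0.186  0.033]
castbox 0.46 [207. 222. 267. 280.] 192 [ 0.598 -0.101  0.006] [ 0.43  -0.115 -0.001] [ 0.673 -0.074  0.009]
offcut 0.72 [422. 278. 464. 310.] 826 [0.539 0.389 0.019] [0.498 0.347 0.006] [0.575 0.428 0.022]
```

View pics/top0.png

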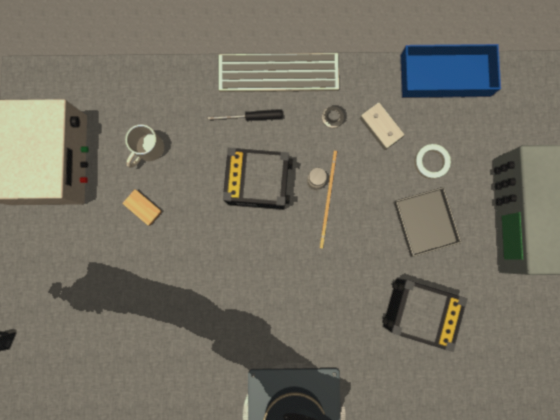

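Run:
```python
from h import *
t=np.load('top0.npz'); C=t['C']; s=np.load('scene0.npz'); S=s['C']
def rect(P,n):
    r=cv2.minAreaRect((P[:,:2]*1000).astype(np.float32)); print(n,len(P),np.round(r[0],1),np.round(r[1],1),round(r[2],2),'z',np.round(np.median(P[:,2]),4)); return r
def sel(C,x0,x1,y0,y1,z0,z1): 
    P=C.reshape(-1,3); return P[(P[:,0]>x0)&(P[:,0]<x1)&(P[:,1]>y0)&(P[:,1]<y1)&(P[:,2]>z0)&(P[:,2]<z1)]
for n,A in (('top',C),('scene',S)):
    P=sel(A,.49,.7,-.02,.2,.104,.118); rect(P,n+' amp top')
    Q=sel(A,.55,.65,-.1,-.03,.076,.095); print('lid',len(Q),Q.mean(0)); rect(Q,'lid')
    Q=sel(A,.38,.59,-.45,-.25,.024,.036); rect(Q,'tray rim')
    Q=sel(A,.40,.70,-.14,-.05,.0045,.0095); 
    a=Q[np.abs(Q[:,1]-np.median(Q[:,1]))<.035]; 
    rect(a,'strip'); c=np.polyfit(a[:,0],a[:,1],1)
    for k in range(5):
        r=a[:,1]-np.polyval(c,a[:,0]); g=abs(r)<.007; c=np.polyfit(a[g,0],a[g,1],1)
    print('strip fit',c,a[g,0].min(),a[g,0].max(),g.sum(),r[g].std())
save('ampcrop.png',cv2.resize(s['im'][190:340,150:380],None,fx=3,fy=3))
```

```text
top amp top 3272 [591.7  81.5] [157.1 130.7] 84.6 z 0.1092
lid 240 [ 0.59390365 -0.06549856  0.08367544]
lid 240 [594.  -65.6] [40.5 41.8] 45.71 z 0.0838
tray rim 385 [ 484.1 -351.5] [150.1 131.6] 15.28 z 0.0285
strip 197 [553.2 -97.1] [ 65.7 274.3] 88.68 z 0.0065
strip fit [-0.1637528 -0.0088345] 0.4215671232112792 0.6736515280917638 177 0.0024493893828087124
scene amp top 2841 [592.9  83. ] [161.  132.8] 84.45 z 0.1102
lid 227 [ 0.59886692 -0.06143108  0.08343046]
lid 227 [596.1 -61.4] [41.4 42.8] 54.23 z 0.084
tray rim 344 [ 485.1 -347.6] [155.7 131.5] 15.46 z 0.0281
strip 172 [550.7 -77.9] [ 44.4 257.8] 80.82 z 0.0064
strip fit [-0.161759  -0.0060273] 0.4207113954176004 0.6753597698159723 165 0.0026824094511399923
```

View pics/ampcrop.png

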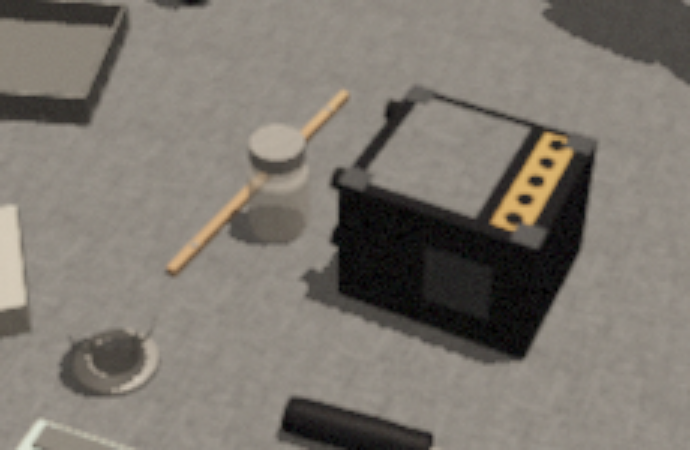

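Top view: the amplifier candidates are (258,178) and (425,313). I take the left one, (258,178). Its feet are toward the strip and its yellow panel is away, and the crop confirms this. The jar is at (317,178), the strip at about (328,200), the tray at (427,222). Jar first.

```bash
cat >> h.py <<'E'
SC=np.array([0.548,-0.0965,0]); a=np.deg2rad(-9.25)
SX=np.array([np.cos(a),np.sin(a),0]); N=np.array([-np.sin(a),np.cos(a),0]); Z=np.array([0,0,1.])
def ori(y,z):
    return R.from_matrix(np.stack([np.cross(y,z),y,z],1)).as_rotvec()
def st(msg=''):
    o=bot.get_obs(); print(msg,'t %.2f'%o['time_s'],'p',np.round(o['tcp_pos'],4),'F',np.round(o['force'],1),'gap %.2f'%o['finger_gap'],flush=True); return o
def strip(x,y,z): return SC+SX*x+N*y+Z*z
E
python3 - <<'E'
from h import *
q=np.array(bot.get_obs()['qpos'])
best=None
for s in (1,-1):
    o=ori(s*SX,-Z); k=bot.inverse_kinematics([.596,-.0635,.13],o); print(s,None if k is None else np.round(k,2))
    if k is not None and (best is None or np.abs(k-q).max()<best[0]): best=(np.abs(k-q).max(),o)
o=best[1]; j=np.array([.596,-.0635])
st(); bot.movep([*j,.16],o)
print('hit',bot.movel([*j,.068],max_speed=.15,stop_force=8)); st('down')
bot.set_gripper(0.0,30); st('grip')
bot.movel([*j,.17],max_speed=.2)
T=np.array([.4845,-.350])
bot.movep([*T,.17],o); st('over')
bot.movel([*T,.085],max_speed=.15)
print(bot.movel([*T,.066],max_speed=.03,stop_force=4)); st('placed')
bot.set_gripper(1.0); bot.movel([*T,.17],max_speed=.2); st('up')
im,d=bot.camera('top'); C=cloud('top',d); save('top1.png',im[60:340,180:500])
P=C.reshape(-1,3); Q=P[(abs(P[:,0]-T[0])<.06)&(abs(P[:,1]-T[1])<.06)&(abs(P[:,2]-.085)<.02)]; print(len(Q),Q.mean(0) if len(Q) else '')
E
```

```text
1 [-0.24  0.63  0.43  1.8  -0.36  0.79  0.21]
-1 [ 0.23  0.6  -0.31  1.78  0.24  0.8   2.78]
 t 1.10 p [0.2633 0.6215 0.2503] F [ 0.5  0.  -0.1] gap 1.00
hit False
down t 4.58 p [ 0.5965 -0.0637  0.0686] F [0.7 0.2 1. ] gap 1.00
grip t 5.03 p [ 0.5963 -0.0635  0.0689] F [-1.4  0.8  6.2] gap 0.53
over t 6.87 p [ 0.4856 -0.3483  0.1694] F [ 0.7  1.1 -1.5] gap 0.53
True
placed t 8.05 p [ 0.4845 -0.3502  0.0727] F [-0.2  0.1  3.4] gap 0.53
up t 9.18 p [ 0.4843 -0.3495  0.1693] F [0.1 0.  0.5] gap 1.00
276 [ 0.48270473 -0.3498794   0.08664057]
```

```bash
cat >> h.py <<'E'
THF=np.deg2rad(71); c40,s40=np.cos(np.deg2rad(40)),np.sin(np.deg2rad(40))
def y0f(th): return 0.004+0.007*np.tan(min(th,np.deg2rad(66)))
def tip(th,sgn,dp=0.0,dd=0.0,x=0.0,y0=None,tipd=0.013):
    """tool pose for amp tilt th; dp = push along amp X, dd = extra depth along approach"""
    X=-N*np.cos(th)-Z*np.sin(th); ZA=Z*np.cos(th)-N*np.sin(th)
    heel=strip(x,y0f(th) if y0 is None else y0,0)
    low=0.011*np.sin(th)-0.032*np.cos(th)   # rear foot reach below heel
    heel=heel+Z*max(low,0)
    d=X*s40-ZA*c40; y=X*c40+ZA*s40
    mid=heel-0.131*X+0.094*ZA
    return mid-(tipd-dd)*d+dp*X, ori(sgn*y,d), d
E
python3 - <<'E'
from h import *
q0=np.array(bot.get_obs()['qpos'])
d=-Z*c40-N*s40
for s in (1,-1):
    print('push',s,[None if (k:=bot.inverse_kinematics(strip(.015,y,.035),ori(s*SX,d))) is None else np.round(k,2) for y in (.30,.17)])
for s in (1,-1):
    for t in range(0,91,10):
        p,o,_=tip(np.deg2rad(t),s,x=.012); k=bot.inverse_kinematics(p,o); print('tip',s,t,np.round(p,3),None if k is None else np.round(k,2))
E
```

```text
push 1 [array([-1.  ,  1.18,  0.83,  1.39, -0.2 ,  1.2 , -0.47]), array([-0.93,  1.13,  0.87,  1.65, -0.19,  0.95, -0.34])]
push -1 [array([-0.52,  1.01, -0.23,  1.37,  0.64,  1.42,  1.97]), array([-0.39,  0.92, -0.19,  1.62,  0.71,  1.23,  1.97])]
tip 1 0 [0.583 0.043 0.104] [-1.05  1.38  1.48  1.68 -0.72  1.2  -1.28]
tip 1 10 [0.58  0.024 0.127] [-0.98  1.14  1.32  1.75 -0.64  1.07 -1.3 ]
tip 1 20 [0.576 0.002 0.145] [-0.87  0.94  1.18  1.79 -0.61  0.99 -1.26]
tip 1 30 [ 0.572 -0.023  0.16 ] [-0.73  0.79  1.05  1.83 -0.62  0.95 -1.18]
tip 1 40 [ 0.568 -0.049  0.169] [-0.55  0.69  0.94  1.84 -0.68  0.96 -1.04]
tip 1 50 [ 0.563 -0.076  0.174] [-0.35  0.66  0.85  1.84 -0.78  1.03 -0.86]
tip 1 60 [ 0.559 -0.103  0.173] [-0.16  0.67  0.77  1.83 -0.88  1.15 -0.69]
tip 1 70 [ 0.555 -0.128  0.167] [ 0.02  0.73  0.71  1.79 -0.96  1.28 -0.54]
tip 1 80 [ 0.55  -0.156  0.161] [ 0.18  0.8   0.66  1.74 -1.01  1.44 -0.43]
tip 1 90 [ 0.546 -0.182  0.15 ] [ 0.31  0.9   0.61  1.67 -1.05  1.6  -0.34]
tip -1 0 [0.583 0.043 0.104] [-0.67  0.85  0.36  1.67  0.36  1.08  0.79]
tip -1 10 [0.58  0.024 0.127] [-0.57  0.73  0.32  1.73  0.31  0.98  0.9 ]
tip -1 20 [0.576 0.002 0.145] [-0.43  0.62  0.26  1.78  0.22  0.9   1.04]
tip -1 30 [ 0.572 -0.023  0.16 ] [-0.24  0.55  0.16  1.81  0.12  0.84  1.22]
tip -1 40 [ 0.568 -0.049  0.169] [-0.02  0.51  0.04  1.83 -0.03  0.81  1.44]
tip -1 50 [ 0.563 -0.076  0.174] [ 0.22  0.51 -0.09  1.82 -0.18  0.82  1.67]
tip -1 60 [ 0.559 -0.103  0.173] [ 0.44  0.55 -0.21  1.8  -0.32  0.86  1.88]
tip -1 70 [ 0.555 -0.128  0.167] [ 0.63  0.62 -0.3   1.77 -0.42  0.93  2.06]
tip -1 80 [ 0.55  -0.156  0.161] [ 0.78  0.72 -0.38  1.72 -0.49  1.03  2.19]
tip -1 90 [ 0.546 -0.182  0.15 ] [ 0.9   0.83 -0.44  1.65 -0.53  1.14  2.28]
```

Run:
```python
from h import *
d=-Z*c40-N*s40; o=ori(-SX,d); x=.010
bot.movep(strip(x,.30,.20),o); bot.movel(strip(x,.30,.032),max_speed=.2); st('start')
print(bot.movel(strip(x,.185,.032),max_speed=.06,stop_force=18))
f0=None
def look(n):
    im,dd=bot.camera('top'); C=cloud('top',dd); P=C.reshape(-1,3)
    r=(P-SC); l=np.stack([r@SX,r@N,P[:,2]],1)
    Q=l[(abs(l[:,0])<.13)&(l[:,1]>-.02)&(l[:,1]<.2)&(l[:,2]>.104)&(l[:,2]<.116)]
    print(n,len(Q),cv2.minAreaRect((Q[:,:2]*1000).astype(np.float32)),np.percentile(Q[:,1],[.5,99.5])); return im
s=st('near'); look('a')
for y in np.arange(.182,.158,-.002):
    bot.movel(strip(x,y,.032),max_speed=.05); s=st('%.3f'%y)
    if s['force']@N>9: break
im=look('b'); save('top2.png',im[60:340,180:500])
```

```text
start t 12.24 p [0.6068 0.1982 0.0332] F [-0.9  0.2 -0.1] gap 1.00
False
near t 14.31 p [0.5876 0.0846 0.032 ] F [ 0.6  3.2 -1.1] gap 1.00
a 3297 ((8.890800476074219, 93.12500762939453), (160.593017578125, 130.454833984375), 89.76509094238281) [0.02380386 0.1723737 ]
0.182 t 14.61 p [0.5871 0.0814 0.032 ] F [ 1.5  2.3 -0.8] gap 1.00
0.180 t 14.86 p [0.5868 0.0795 0.032 ] F [ 0.2  2.8 -0.7] gap 1.00
0.178 t 15.11 p [0.5865 0.0774 0.032 ] F [ 0.8  3.  -0.6] gap 1.00
0.176 t 15.36 p [0.5861 0.0754 0.032 ] F [ 0.5  2.5 -0.6] gap 1.00
0.174 t 15.61 p [0.5858 0.0734 0.032 ] F [ 0.2  2.5 -1.2] gap 1.00
0.172 t 15.86 p [0.5854 0.0714 0.032 ] F [ 0.9  3.  -0.7] gap 1.00
0.170 t 16.11 p [0.5851 0.0695 0.032 ] F [-0.1  2.3 -0.1] gap 1.00
0.168 t 16.36 p [0.5849 0.0675 0.032 ] F [0.5 2.9 0.2] gap 1.00
0.166 t 16.61 p [0.5845 0.0655 0.032 ] F [ 0.4  3.1 -1.3] gap 1.00
0.164 t 16.86 p [0.5842 0.0636 0.032 ] F [ 0.5  3.5 -0.1] gap 1.00
0.162 t 17.11 p [0.5843 0.0634 0.032 ] F [2.1 8.4 1.2] gap 1.00
0.160 t 17.36 p [0.5843 0.0633 0.032 ] F [ 1.2 14.6  3.8] gap 1.00
b 3302 ((9.354103088378906, 96.4936294555664), (206.76278686523438, 130.4378662109375), 89.99072265625) [0.00287829 0.15180022]
```

```bash
cat >> h.py <<'E'
def go(thd,dp,dd=0.0,v=.06,x=.009,q=False):
    th=np.deg2rad(thd); p,o,d=tip(th,-1,dp=dp,dd=dd,x=x,y0=y0f(th)-.002)
    bot.movel(p,o,max_speed=v); s=bot.get_obs()
    X=-N*np.cos(th)-Z*np.sin(th); ZA=Z*np.cos(th)-N*np.sin(th); F=np.array(s['force']); e=np.array(s['tcp_pos'])-p
    print('th %.0f dp %.4f t %.2f FX %.1f FZA %.1f Fx %.1f | Fn %.1f Fz %.1f | err X %.4f ZA %.4f sx %.4f'%(thd,dp,s['time_s'],F@X,F@ZA,F@SX,F@N,F[2],e@X,e@ZA,e@SX),flush=True)
    return F@X,F@ZA
E
python3 - <<'E'
from h import *
d=-Z*c40-N*s40; o=ori(-SX,d)
bot.movel(strip(.010,.23,.06),max_speed=.2); bot.movel(strip(.010,.25,.25),max_speed=.3)
bot.set_gripper(.62)
p,o,dv=tip(0,-1,dp=-.002,x=.009,y0=.002); st()
bot.movep(p-.09*dv,o); st('pre')
print(bot.movel(p,o,max_speed=.06,stop_force=5)); st('in'); print(p)
im,_=bot.camera('scene'); save('sc3.png',cv2.resize(im[120:330,130:410],None,fx=2.5,fy=2.5))
E
```

```text
t 19.14 p [0.598  0.1486 0.2495] F [ 0.3 -0.6 -0.2] gap 0.62
pre t 20.45 p [0.5893 0.1009 0.173 ] F [-0.2  0.5  0.3] gap 0.62
True
in t 21.88 p [0.58   0.0441 0.1046] F [-0.3  1.8  5.7] gap 0.63
[0.57992642 0.0435454  0.10395858]
```

View pics/sc3.png

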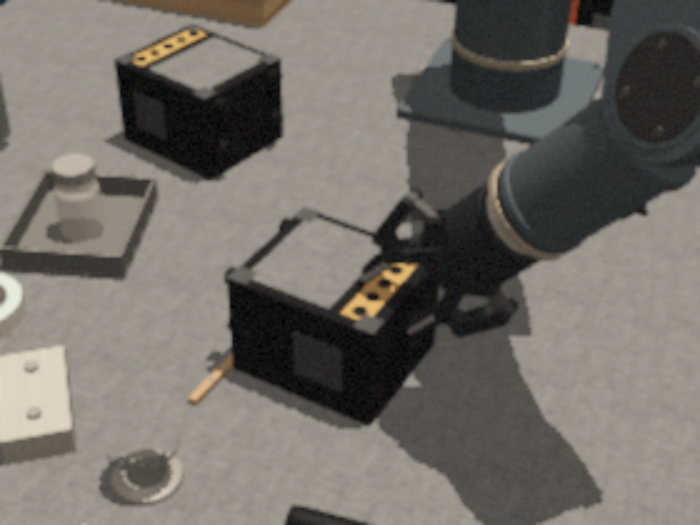

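Run:
```python
from h import *
dp=0.
for k in range(6):
    fx,fz=go(0,dp,v=.04)
    if fx<-9: break
    dp+=.0015
t=0
while t<24:
    t+=3; fx,fz=go(t,dp)
    if fx<-18: dp-=.0015
    elif fx>-9: dp+=.001
    if fx<-24 or abs(fz)>22: print('stop'); break
im,_=bot.camera('scene'); save('sc4.png',cv2.resize(im[120:330,130:410],None,fx=2.5,fy=2.5))
```

```text
th 0 dp 0.0000 t 22.18 FX -4.1 FZA 4.7 Fx -1.1 | Fn 4.1 Fz 4.7 | err X -0.0014 ZA 0.0006 sx 0.0004
th 0 dp 0.0015 t 22.43 FX -9.0 FZA 9.3 Fx -2.6 | Fn 9.0 Fz 9.3 | err X -0.0028 ZA 0.0006 sx 0.0004
th 0 dp 0.0030 t 22.68 FX -13.9 FZA 11.3 Fx -3.7 | Fn 13.9 Fz 11.3 | err X -0.0042 ZA 0.0006 sx 0.0004
th 3 dp 0.0030 t 22.98 FX -12.8 FZA 3.5 Fx -3.4 | Fn 12.6 Fz 4.2 | err X -0.0048 ZA -0.0000 sx 0.0003
th 6 dp 0.0030 t 23.27 FX -14.3 FZA 3.1 Fx -4.0 | Fn 13.9 Fz 4.6 | err X -0.0052 ZA -0.0002 sx 0.0003
th 9 dp 0.0030 t 23.57 FX -14.6 FZA 2.7 Fx -4.1 | Fn 14.0 Fz 4.9 | err X -0.0054 ZA -0.0002 sx 0.0004
th 12 dp 0.0030 t 23.86 FX -16.8 FZA 4.1 Fx -4.1 | Fn 15.5 Fz 7.5 | err X -0.0055 ZA -0.0003 sx 0.0005
th 15 dp 0.0030 t 24.15 FX -17.5 FZA 4.7 Fx -4.3 | Fn 15.7 Fz 9.1 | err X -0.0056 ZA -0.0004 sx 0.0005
th 18 dp 0.0030 t 24.44 FX -17.6 FZA 5.1 Fx -4.0 | Fn 15.2 Fz 10.2 | err X -0.0055 ZA -0.0004 sx 0.0006
th 21 dp 0.0030 t 24.73 FX -18.7 FZA 5.1 Fx -4.4 | Fn 15.6 Fz 11.5 | err X -0.0054 ZA -0.0004 sx 0.0006
th 24 dp 0.0015 t 25.02 FX -16.3 FZA 3.7 Fx -4.4 | Fn 13.4 Fz 10.0 | err X -0.0046 ZA -0.0002 sx 0.0006
```

View pics/sc4.png

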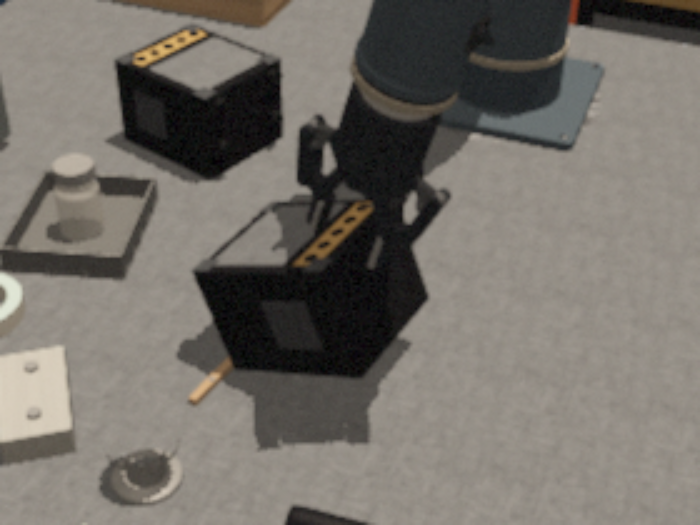

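The amplifier (crop 310,290) is tilting with the gripper, square to the strip, and the forces are in the expected band. I'll continue.

Run:
```python
from h import *
dp=.0010; t=24
while t<54:
    t+=3; fx,fz=go(t,dp)
    if fx<-15: dp-=.0015
    elif fx>-7: dp+=.001
    if fx<-24 or abs(fz)>22: print('stop'); break
im,d=bot.camera('scene'); save('sc5.png',cv2.resize(im[120:330,130:410],None,fx=2.5,fy=2.5))
```

```text
th 27 dp 0.0010 t 25.36 FX -16.2 FZA 4.9 Fx -4.5 | Fn 12.2 Fz 11.7 | err X -0.0044 ZA -0.0003 sx 0.0006
th 30 dp -0.0005 t 25.64 FX -14.2 FZA 3.0 Fx -4.6 | Fn 10.8 Fz 9.7 | err X -0.0038 ZA -0.0001 sx 0.0006
th 33 dp -0.0005 t 25.93 FX -16.3 FZA 4.5 Fx -3.9 | Fn 11.2 Fz 12.7 | err X -0.0040 ZA -0.0002 sx 0.0007
th 36 dp -0.0020 t 26.22 FX -14.8 FZA 3.4 Fx -3.9 | Fn 10.0 Fz 11.4 | err X -0.0034 ZA -0.0000 sx 0.0006
th 39 dp -0.0020 t 26.51 FX -15.7 FZA 5.0 Fx -3.6 | Fn 9.0 Fz 13.8 | err X -0.0037 ZA -0.0001 sx 0.0008
th 42 dp -0.0035 t 26.79 FX -15.4 FZA 5.1 Fx -3.5 | Fn 8.0 Fz 14.1 | err X -0.0032 ZA 0.0001 sx 0.0008
th 45 dp -0.0050 t 27.07 FX -13.6 FZA 4.5 Fx -3.4 | Fn 6.4 Fz 12.8 | err X -0.0030 ZA 0.0001 sx 0.0008
th 48 dp -0.0050 t 27.37 FX -16.5 FZA 5.6 Fx -4.7 | Fn 6.9 Fz 16.0 | err X -0.0033 ZA 0.0000 sx 0.0010
th 51 dp -0.0065 t 27.64 FX -16.1 FZA 5.3 Fx -3.9 | Fn 6.0 Fz 15.9 | err X -0.0031 ZA 0.0002 sx 0.0010
th 54 dp -0.0080 t 27.92 FX -16.7 FZA 5.2 Fx -2.7 | Fn 5.6 Fz 16.6 | err X -0.0030 ZA 0.0002 sx 0.0010
```

View pics/sc5.png

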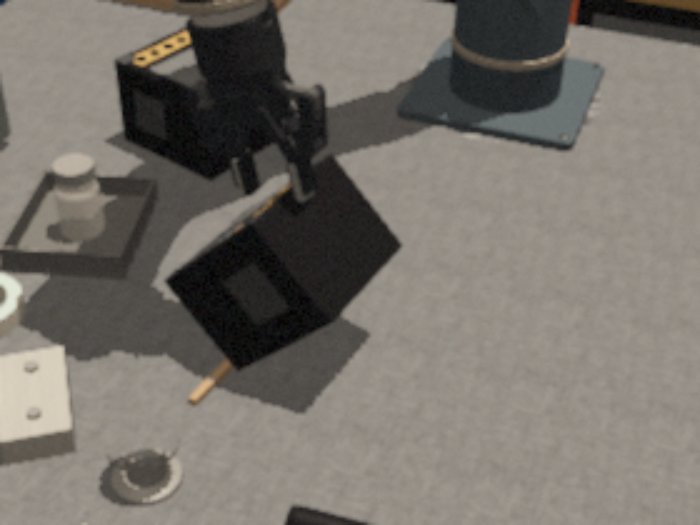

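```bash
cat >> h.py <<'E'
def side():
    im,d=bot.camera('scene'); P=cloud('scene',d).reshape(-1,3); r=P-SC; l=np.stack([r@SX,r@N,P[:,2]],1)
    Q=l[(abs(l[:,0]-.074)<.006)&(l[:,1]>-.2)&(l[:,1]<.2)&(l[:,2]>.012)&(l[:,2]<.24)]
    b=cv2.boxPoints(cv2.minAreaRect((Q[:,1:]*1000).astype(np.float32))); rr=cv2.minAreaRect((Q[:,1:]*1000).astype(np.float32))
    print('side n,z corners',len(Q),np.round(b,1).tolist(),'size',np.round(rr[1],1),'ang %.1f'%rr[2], 'n,z med sx',np.median(Q[:,0])); return im,l
E
python3 - <<'E'
from h import *
im,l=side(); np.save('l5.npy',l)
st()
E
```

```text
side n,z corners 2189 [[-68.5999984741211, 76.30000305175781], [11.5, -1.600000023841858], [118.69999694824219, 108.69999694824219], [38.70000076293945, 186.5]] size [153.8 111.7] ang 45.8 n,z med sx 0.0752599670237643
 t 28.02 p [ 0.5605 -0.082   0.1827] F [-2.   5.2 17. ] gap 0.62
```

```bash
cat >> h.py <<'E'
def meas():
    im,d=bot.camera('scene'); P=cloud('scene',d).reshape(-1,3); r=P-SC; l=np.stack([r@SX,r@N,P[:,2]],1)
    Q=l[(abs(l[:,0]-.074)<.006)&(l[:,1]>-.2)&(l[:,1]<.2)&(l[:,2]>.015)&(l[:,2]<.24)]
    rr=cv2.minAreaRect((Q[:,1:]*1000).astype(np.float32)); b=cv2.boxPoints(rr)
    # direction of the long side -> tilt
    e=max((b[1]-b[0],b[2]-b[1]),key=np.linalg.norm); e=e if e[1]>0 else -e
    t=np.degrees(np.arctan2(e[1],e[0])); c=np.array(rr[0]); u=e/np.linalg.norm(e); w=np.array([-u[1],u[0]])
    h=c-75*u-55*w
    print('   MEAS th %.1f heel n %.1f z %.1f size'%(t,h[0],h[1]),np.round(sorted(rr[1]),0),flush=True); return t,h
def go2(thd,dp,dz,v=.06,x=.009):
    th=np.deg2rad(thd); p,o,d=tip(th,-1,dp=dp,x=x,y0=y0f(th)-.002)
    X=-N*np.cos(th)-Z*np.sin(th); ZA=Z*np.cos(th)-N*np.sin(th); p=p+dz*ZA
    bot.movel(p,o,max_speed=v); s=bot.get_obs(); F=np.array(s['force']); e=np.array(s['tcp_pos'])-p
    print('th %.0f dp %.4f dz %.4f t %.2f FX %.1f FZA %.1f Fx %.1f Fz %.1f err X %.4f ZA %.4f'%(thd,dp,dz,s['time_s'],F@X,F@ZA,F@SX,F[2],e@X,e@ZA),flush=True)
    return F@X,F@ZA
E
python3 - <<'E'
from h import *
go2(50,-.002,.004); meas()
for t in (47,49,51,53):
    fx,fz=go2(t,.001,.005); m,h=meas()
    if fx<-22: break
E
```

```text
th 50 dp -0.0020 dz 0.0040 t 28.27 FX -34.0 FZA 15.1 Fx -7.0 Fz 35.7 err X -0.0075 ZA -0.0019
   MEAS th 43.2 heel n 11.7 z -0.3 size [111. 155.]
th 47 dp 0.0010 dz 0.0050 t 28.57 FX -44.7 FZA 21.6 Fx -10.4 Fz 47.4 err X -0.0099 ZA -0.0020
   MEAS th 40.6 heel n 11.9 z 0.7 size [111. 153.]
```

```bash
cat >> h.py <<'E'
def rel(t,h):
    th=np.deg2rad(t); X=-N*np.cos(th)-Z*np.sin(th); ZA=Z*np.cos(th)-N*np.sin(th)
    s=bot.get_obs(); M=R.from_rotvec(s['orientation']).as_matrix(); H=strip(.009,h[0]/1000,h[1]/1000)
    for n,v in (('tcp',0*X),('panel tip',M@[0,.0265,.013]),('grille tip',M@[0,-.0265,.013])):
        q=np.array(s['tcp_pos'])+v-H; print('   ',n,'amp X from heel %.4f Z %.4f'%(q@X,q@ZA))
    d=M[:,2]; print('   tool th %.1f'%(np.degrees(np.arctan2(-d@Z,-d@N))-50), 'F',np.round([s['force']@X,s['force']@ZA],1))
E
python3 - <<'E'
from h import *
t,h=meas(); rel(t,h); st()
E
```

```text
MEAS th 40.4 heel n 11.0 z 0.4 size [111. 154.]
    tcp amp X from heel -0.1333 Z 0.1245
    panel tip amp X from heel -0.1484 Z 0.0991
    grille tip amp X from heel -0.1040 Z 0.1280
   tool th 47.4 F [-42.4  27.1]
 t 28.67 p [ 0.5644 -0.067   0.1816] F [-8.1 16.2 48.2] gap 0.62
```

```bash
cat >> h.py <<'E'
def y0m(t): return 0.011+0.007*(np.tan(np.deg2rad(min(t,66)))-np.tan(np.deg2rad(40.4)))
def go3(t,dp,dz=0,rx=-.1333,rz=.1245,rot=7.0,v=.06,x=.009,y0=None):
    """amp at tilt t, TCP at (rx,rz) from heel in amp frame, tool turned rot ahead"""
    th=np.deg2rad(t); X=-N*np.cos(th)-Z*np.sin(th); ZA=Z*np.cos(th)-N*np.sin(th)
    low=max(0.011*np.sin(th)-0.032*np.cos(th),0)
    p=strip(x,y0m(t) if y0 is None else y0,low)+(rx+dp)*X+(rz+dz)*ZA
    _,o,_=tip(np.deg2rad(t+rot),-1)
    bot.movel(p,o,max_speed=v); s=bot.get_obs(); F=np.array(s['force']); e=np.array(s['tcp_pos'])-p
    print('th %.0f dp %.4f dz %.4f t %.2f FX %.1f FZA %.1f Fx %.1f errX %.4f ZA %.4f'%(t,dp,dz,s['time_s'],F@X,F@ZA,F@SX,e@X,e@ZA),flush=True)
    return F@X,F@ZA
E
python3 - <<'E'
from h import *
for t,dp in ((41,.008),(42,.006),(43,.005),(44,.004),(45,.004)):
    fx,fz=go3(t,dp,v=.04); m,h=meas()
rel(m,h)
E
```

```text
th 41 dp 0.0080 dz 0.0000 t 28.92 FX -38.1 FZA 22.5 Fx -8.4 errX -0.0082 ZA 0.0001
   MEAS th 41.3 heel n 12.6 z 0.5 size [111. 154.]
th 42 dp 0.0060 dz 0.0000 t 29.22 FX -30.5 FZA 18.7 Fx -6.6 errX -0.0064 ZA 0.0003
   MEAS th 42.1 heel n 11.3 z 0.4 size [111. 154.]
th 43 dp 0.0050 dz 0.0000 t 29.52 FX -26.6 FZA 15.7 Fx -6.3 errX -0.0055 ZA 0.0003
   MEAS th 43.2 heel n 11.4 z -0.2 size [111. 155.]
th 44 dp 0.0040 dz 0.0000 t 29.82 FX -22.8 FZA 12.7 Fx -4.6 errX -0.0047 ZA 0.0002
   MEAS th 44.1 heel n 12.3 z 0.9 size [111. 153.]
th 45 dp 0.0040 dz 0.0000 t 30.12 FX -23.3 FZA 12.5 Fx -5.4 errX -0.0048 ZA 0.0001
   MEAS th 44.9 heel n 12.5 z 1.0 size [111. 153.]
    tcp amp X from heel -0.1329 Z 0.1244
    panel tip amp X from heel -0.1482 Z 0.0992
    grille tip amp X from heel -0.1036 Z 0.1278
   tool th 52.2 F [-23.1  12.1]
```

Run:
```python
from h import *
dp=.003
for i,t in enumerate(range(46,60,1)):
    fx,fz=go3(t,dp,dz=.0015,v=.06); 
    if fx<-20: dp-=.0004
    if fx>-8: dp+=.0005
    if i%2: m,h=meas()
    if i%2 and (m<t-2.5 or m>t+3): break
rel(m,h)
```

```text
th 46 dp 0.0030 dz 0.0015 t 30.42 FX -15.9 FZA 8.2 Fx -3.1 errX -0.0032 ZA 0.0004
th 47 dp 0.0030 dz 0.0015 t 30.67 FX -15.2 FZA 8.8 Fx -2.4 errX -0.0033 ZA 0.0003
   MEAS th 47.4 heel n 11.7 z -0.1 size [111. 155.]
th 48 dp 0.0030 dz 0.0015 t 30.97 FX -16.6 FZA 8.7 Fx -3.3 errX -0.0033 ZA 0.0003
th 49 dp 0.0030 dz 0.0015 t 31.22 FX -17.4 FZA 8.6 Fx -3.7 errX -0.0033 ZA 0.0003
   MEAS th 49.5 heel n 12.9 z 0.1 size [111. 155.]
th 50 dp 0.0030 dz 0.0015 t 31.52 FX -16.9 FZA 8.5 Fx -3.3 errX -0.0033 ZA 0.0003
th 51 dp 0.0030 dz 0.0015 t 31.77 FX -16.8 FZA 9.0 Fx -3.0 errX -0.0034 ZA 0.0003
   MEAS th 51.1 heel n 13.2 z 0.6 size [111. 152.]
th 52 dp 0.0030 dz 0.0015 t 32.07 FX -18.6 FZA 11.2 Fx -2.4 errX -0.0035 ZA 0.0003
th 53 dp 0.0030 dz 0.0015 t 32.32 FX -17.8 FZA 10.7 Fx -2.6 errX -0.0034 ZA 0.0003
   MEAS th 53.5 heel n 13.6 z 0.2 size [111. 155.]
th 54 dp 0.0030 dz 0.0015 t 32.62 FX -19.9 FZA 10.4 Fx -2.3 errX -0.0036 ZA 0.0003
th 55 dp 0.0030 dz 0.0015 t 32.87 FX -18.2 FZA 9.8 Fx -3.6 errX -0.0034 ZA 0.0004
   MEAS th 55.5 heel n 15.0 z 0.4 size [111. 154.]
th 56 dp 0.0030 dz 0.0015 t 33.17 FX -20.5 FZA 11.5 Fx -3.0 errX -0.0036 ZA 0.0004
th 57 dp 0.0026 dz 0.0015 t 33.42 FX -19.3 FZA 11.5 Fx -2.8 errX -0.0034 ZA 0.0004
   MEAS th 57.6 heel n 16.2 z 1.9 size [111. 152.]
th 58 dp 0.0026 dz 0.0015 t 33.72 FX -21.8 FZA 10.7 Fx -3.8 errX -0.0036 ZA 0.0004
th 59 dp 0.0022 dz 0.0015 t 33.97 FX -20.2 FZA 11.1 Fx -2.6 errX -0.0034 ZA 0.0004
   MEAS th 58.9 heel n 15.3 z 1.3 size [111. 156.]
    tcp amp X from heel -0.1340 Z 0.1247
    panel tip amp X from heel -0.1492 Z 0.0994
    grille tip amp X from heel -0.1047 Z 0.1281
   tool th 66.1 F [-21.2  11.6]
```

Run:
```python
from h import *
dp=.0022
for k in range(7):
    dp-=.0012; fx,fz=go3(59,dp,dz=.0015,v=.05); m,h=meas()
    if m<56: break
rel(m,h)
```

```text
th 59 dp 0.0010 dz 0.0015 t 34.27 FX -15.0 FZA 7.9 Fx -2.1 errX -0.0027 ZA 0.0002
   MEAS th 59.0 heel n 15.8 z 1.4 size [111. 153.]
th 59 dp -0.0002 dz 0.0015 t 34.57 FX -8.8 FZA 5.2 Fx 0.3 errX -0.0017 ZA 0.0003
   MEAS th 58.8 heel n 15.9 z 2.3 size [111. 153.]
th 59 dp -0.0014 dz 0.0015 t 34.87 FX -6.1 FZA 3.4 Fx 0.4 errX -0.0007 ZA 0.0002
   MEAS th 58.9 heel n 16.1 z 1.9 size [111. 155.]
th 59 dp -0.0026 dz 0.0015 t 35.17 FX 0.1 FZA 0.8 Fx 0.1 errX 0.0003 ZA -0.0000
   MEAS th 59.0 heel n 17.2 z 1.3 size [111. 152.]
th 59 dp -0.0038 dz 0.0015 t 35.47 FX 0.5 FZA -0.4 Fx -0.0 errX 0.0001 ZA -0.0000
   MEAS th 59.1 heel n 17.1 z 1.5 size [111. 153.]
th 59 dp -0.0050 dz 0.0015 t 35.77 FX -0.1 FZA 0.4 Fx 0.7 errX -0.0001 ZA -0.0000
   MEAS th 59.3 heel n 17.5 z 1.5 size [111. 152.]
th 59 dp -0.0062 dz 0.0015 t 36.07 FX 0.1 FZA -0.5 Fx 0.7 errX -0.0001 ZA -0.0000
   MEAS th 59.1 heel n 16.9 z 0.9 size [111. 155.]
    tcp amp X from heel -0.1389 Z 0.1254
    panel tip amp X from heel -0.1540 Z 0.1000
    grille tip amp X from heel -0.1096 Z 0.1290
   tool th 66.0 F [-1.   0.6]
```

Run:
```python
from h import *
go3(59,0,rx=-.150,rz=.128,rot=0)
for rz,rx in ((.120,-.146),(.112,-.1425),(.108,-.1415),(.106,-.141),(.1045,-.1405)):
    fx,fz=go3(59,0,rx=rx,rz=rz,rot=0,v=.05)
    if abs(fz)>4: break
m,h=meas(); rel(m,h)
im,_=bot.camera('scene'); save('sc6.png',cv2.resize(im[120:330,130:410],None,fx=2.5,fy=2.5))
print(fx,fz,rx,rz)
```

```text
th 59 dp 0.0000 dz 0.0000 t 36.44 FX 0.4 FZA 0.9 Fx 0.1 errX -0.0012 ZA -0.0008
th 59 dp 0.0000 dz 0.0000 t 36.77 FX 0.1 FZA 0.1 Fx 0.2 errX 0.0012 ZA -0.0001
th 59 dp 0.0000 dz 0.0000 t 37.09 FX 0.0 FZA -0.5 Fx -0.1 errX 0.0002 ZA -0.0004
th 59 dp 0.0000 dz 0.0000 t 37.34 FX 0.4 FZA 1.0 Fx 0.2 errX -0.0001 ZA -0.0003
th 59 dp 0.0000 dz 0.0000 t 37.59 FX 0.7 FZA -0.3 Fx 0.5 errX -0.0000 ZA -0.0001
th 59 dp 0.0000 dz 0.0000 t 37.84 FX -0.3 FZA -0.5 Fx 0.3 errX 0.0000 ZA -0.0000
   MEAS th 58.3 heel n 17.1 z 1.4 size [111. 153.]
    tcp amp X from heel -0.1377 Z 0.1059
    panel tip amp X from heel -0.1500 Z 0.0791
    grille tip amp X from heel -0.1090 Z 0.1126
   tool th 59.0 F [-0.4  0.4]
-0.2987239273494009 -0.47584785412081926 -0.1405 0.1045
```

View pics/sc6.png

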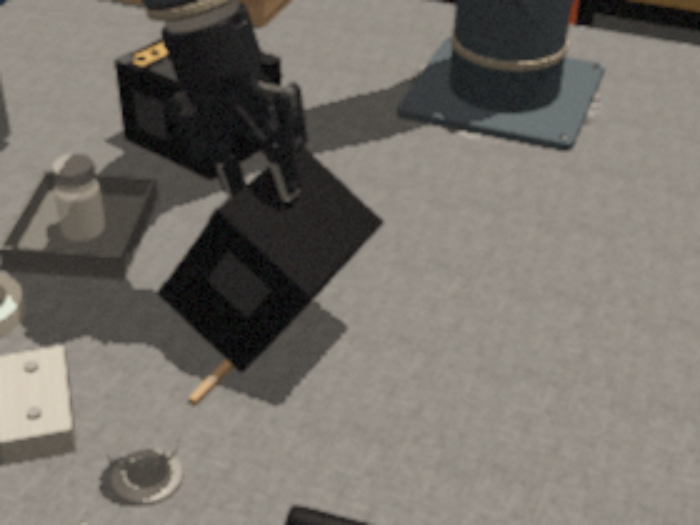

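The amplifier rests on its own at about 59°, and the fingers are re-seated over the edge (crop 260,190). Next I take it over, holding with the grille-side tip.

Run:
```python
from h import *
dp=.003; t=59
while t<72:
    t+=1; fx,fz=go3(t,dp,rx=-.1405,rz=.1045,rot=0,v=.05)
    if fx<-20: dp-=.0006
    if t<66 and fx>-9: dp=min(dp+.0006,.006)
    if t%2==0:
        m,h=meas()
        if m<t-4 or m>t+5: break
    if abs(fz)>25 or fx<-28: print('force'); break
m,h=meas(); rel(m,h)
```

```text
th 60 dp 0.0030 dz 0.0000 t 38.19 FX -12.9 FZA 6.3 Fx -3.2 errX -0.0018 ZA -0.0000
   MEAS th 59.0 heel n 16.5 z 0.0 size [111. 156.]
th 61 dp 0.0030 dz 0.0000 t 38.49 FX -13.0 FZA 5.5 Fx -2.9 errX -0.0020 ZA -0.0001
th 62 dp 0.0030 dz 0.0000 t 38.74 FX -14.2 FZA 5.5 Fx -2.5 errX -0.0021 ZA -0.0001
   MEAS th 60.5 heel n 17.3 z 1.6 size [111. 155.]
th 63 dp 0.0030 dz 0.0000 t 39.04 FX -15.0 FZA 6.4 Fx -2.0 errX -0.0021 ZA -0.0000
th 64 dp 0.0030 dz 0.0000 t 39.29 FX -14.9 FZA 5.6 Fx -2.6 errX -0.0021 ZA 0.0000
   MEAS th 62.6 heel n 18.2 z 1.1 size [112. 153.]
th 65 dp 0.0030 dz 0.0000 t 39.59 FX -16.3 FZA 5.8 Fx -2.5 errX -0.0022 ZA 0.0001
th 66 dp 0.0030 dz 0.0000 t 39.84 FX -16.0 FZA 6.9 Fx -3.2 errX -0.0022 ZA 0.0001
   MEAS th 64.7 heel n 19.8 z 0.8 size [111. 154.]
th 67 dp 0.0030 dz 0.0000 t 40.14 FX -16.2 FZA 6.1 Fx -1.8 errX -0.0023 ZA 0.0001
th 68 dp 0.0030 dz 0.0000 t 40.39 FX -18.4 FZA 7.8 Fx -1.9 errX -0.0026 ZA 0.0000
   MEAS th 66.8 heel n 20.2 z 1.0 size [112. 153.]
th 69 dp 0.0030 dz 0.0000 t 40.69 FX -20.9 FZA 8.1 Fx -2.7 errX -0.0028 ZA 0.0000
th 70 dp 0.0024 dz 0.0000 t 40.94 FX -18.1 FZA 7.4 Fx -3.0 errX -0.0026 ZA 0.0002
   MEAS th 68.5 heel n 20.0 z 2.2 size [112. 154.]
th 71 dp 0.0024 dz 0.0000 t 41.24 FX -21.0 FZA 8.6 Fx -2.2 errX -0.0029 ZA 0.0001
th 72 dp 0.0018 dz 0.0000 t 41.49 FX -15.1 FZA 6.3 Fx -2.3 errX -0.0021 ZA 0.0003
   MEAS th 70.8 heel n 20.5 z 3.2 size [112. 154.]
   MEAS th 70.4 heel n 19.8 z 2.2 size [112. 153.]
    tcp amp X from heel -0.1368 Z 0.1069
    panel tip amp X from heel -0.1495 Z 0.0803
    grille tip amp X from heel -0.1079 Z 0.1132
   tool th 72.1 F [-15.    7.1]
```

Run:
```python
from h import *
dp=.001; t=72
while t<90:
    t+=1; fx,fz=go3(t,dp,rx=-.1405,rz=.1045,rot=0,v=.05)
    if fx<-12: dp-=.001
    if t%2==0:
        m,h=meas()
        if m<t-5 or m>t+5: break
    if abs(fz)>25 or fx<-28: print('force'); break
m,h=meas(); rel(m,h)
```

```text
th 73 dp 0.0010 dz 0.0000 t 41.84 FX -10.4 FZA 4.3 Fx -1.3 errX -0.0012 ZA 0.0006
th 74 dp 0.0010 dz 0.0000 t 42.09 FX -10.8 FZA 5.1 Fx -0.9 errX -0.0008 ZA 0.0007
   MEAS th 73.2 heel n 21.0 z 3.3 size [112. 153.]
th 75 dp 0.0010 dz 0.0000 t 42.39 FX -9.0 FZA 3.5 Fx -0.8 errX -0.0004 ZA 0.0009
th 76 dp 0.0010 dz 0.0000 t 42.64 FX -8.0 FZA 4.2 Fx -0.1 errX -0.0000 ZA 0.0011
   MEAS th 75.0 heel n 20.4 z 3.3 size [113. 156.]
th 77 dp 0.0010 dz 0.0000 t 42.94 FX -6.7 FZA 3.2 Fx -0.1 errX 0.0004 ZA 0.0012
th 78 dp 0.0010 dz 0.0000 t 43.19 FX -5.8 FZA 2.6 Fx -0.4 errX 0.0005 ZA 0.0010
   MEAS th 77.8 heel n 21.4 z 5.2 size [112. 151.]
th 79 dp 0.0010 dz 0.0000 t 43.49 FX -5.8 FZA 1.2 Fx 0.1 errX 0.0005 ZA 0.0010
th 80 dp 0.0010 dz 0.0000 t 43.74 FX -7.5 FZA 1.8 Fx -0.6 errX 0.0004 ZA 0.0011
   MEAS th 79.3 heel n 21.3 z 6.1 size [112. 152.]
th 81 dp 0.0010 dz 0.0000 t 44.04 FX -7.7 FZA 2.6 Fx -1.0 errX 0.0003 ZA 0.0012
th 82 dp 0.0010 dz 0.0000 t 44.29 FX -9.7 FZA 2.5 Fx -0.0 errX 0.0003 ZA 0.0013
   MEAS th 80.9 heel n 20.8 z 6.4 size [112. 153.]
th 83 dp 0.0010 dz 0.0000 t 44.59 FX -10
[... 329 characters left out ...]
.0014
   MEAS th 85.0 heel n 20.9 z 9.6 size [113. 151.]
th 87 dp 0.0010 dz 0.0000 t 45.69 FX -11.9 FZA 3.1 Fx -0.9 errX -0.0000 ZA 0.0014
th 88 dp 0.0010 dz 0.0000 t 45.94 FX -12.4 FZA 3.9 Fx -0.7 errX -0.0001 ZA 0.0014
   MEAS th 87.5 heel n 21.4 z 11.6 size [114. 149.]
th 89 dp 0.0000 dz 0.0000 t 46.24 FX -6.0 FZA 2.5 Fx 0.1 errX 0.0008 ZA 0.0017
th 90 dp 0.0000 dz 0.0000 t 46.49 FX -8.3 FZA 2.2 Fx 0.8 errX 0.0006 ZA 0.0015
   MEAS th 88.7 heel n 19.0 z 12.4 size [114. 149.]
   MEAS th 88.9 heel n 19.3 z 13.2 size [113. 150.]
    tcp amp X from heel -0.1357 Z 0.1070
    panel tip amp X from heel -0.1482 Z 0.0802
    grille tip amp X from heel -0.1069 Z 0.1135
   tool th 90.1 F [-7.6  3. ]
```

Run:
```python
from h import *
go3(91.5,0,rx=-.1405,rz=.1045,rot=0,v=.04); m,h=meas()
M=R.from_rotvec(bot.get_obs()['orientation']).as_matrix(); p=np.array(bot.get_obs()['tcp_pos'])
bot.movel(p+.004*Z,max_speed=.04); m,h=meas()
bot.movel(p+.004*Z-.03*M[:,2],max_speed=.08); m,h=meas(); st()
bot.movel(p+.004*Z-.12*M[:,2]+.03*Z,max_speed=.2); m,h=meas(); st()
im,d=bot.camera('top'); P=cloud('top',d).reshape(-1,3); r=P-SC; l=np.stack([r@SX,r@N,P[:,2]],1)
Q=l[(abs(l[:,0])<.13)&(abs(l[:,1])<.2)&(abs(l[:,2]-.161)<.006)]; print(len(Q),cv2.minAreaRect((Q[:,:2]*1000).astype(np.float32)),np.median(Q[:,2]))
for n,a in (('jar',(.483,-.35)),):
    Q=P[(abs(P[:,0]-a[0])<.05)&(abs(P[:,1]-a[1])<.05)&(abs(P[:,2]-.087)<.01)]; print(n,len(Q),Q.mean(0))
im2,_=bot.camera('scene'); save('end.png',im2)
```

```text
th 92 dp 0.0000 dz 0.0000 t 46.84 FX -10.8 FZA 3.5 Fx 1.4 errX 0.0002 ZA 0.0011
   MEAS th 89.7 heel n 18.9 z 14.0 size [114. 148.]
   MEAS th 90.0 heel n 19.5 z 14.2 size [114. 148.]
   MEAS th 90.1 heel n 18.8 z 14.2 size [114. 148.]
 t 47.77 p [ 0.5389 -0.2081  0.1719] F [-0.5  0.3  0.3] gap 0.62
   MEAS th 90.2 heel n 19.2 z 14.3 size [113. 148.]
 t 48.52 p [ 0.5273 -0.2767  0.257 ] F [ 0.1 -0.4  0.4] gap 0.62
2638 ((11.357658386230469, -39.2779541015625), (130.10609436035156, 110.86363220214844), 0.05244076997041702) 0.15974575590080708
jar 263 [ 0.48272182 -0.35064249  0.0874916 ]
```

View pics/end.png

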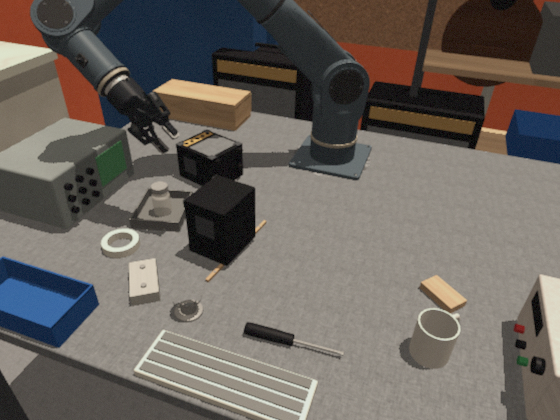

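```bash
python3 -c "
from rig import bot
bot.job_done(); print(bot.get_obs()['time_s'])"
```

```text
the job is handed in; nothing more can be done
the job is handed in; nothing more can be done
```

The job is handed in. The jar is standing in the grey tray, and the amplifier is upright on its feet over the strip. No verdict was reported.

**What I did:** I moved the jar into the tray, then slid the amplifier flush against the strip with both fingers. I tipped it over in small steps with the fingers straddling its front top edge. At about 59° it rested by itself while I re-seated the fingers. From there I eased it down to 90° and backed the gripper away.

**Last checks before handing in, at about 49 s of the 72 s:**

| Check | Measured | Required |
|---|---|---|
| Amplifier tilt | about 90.2°, upright | within 4.6° (0.08 rad) |
| Amplifier top face, angle to the strip | about 0.05° off | within 8.6° (0.15 rad) |
| Rear feet past the strip's centre line | about 24 mm | 10 to 60 mm |
| Lengthwise from the strip's middle | about 11 mm | within 90 mm |
| Jar in the tray | within 2 mm of centre, lid height right for standing on the floor | within 55 × 45 mm |
| Force on the gripper | near zero, gripper clear | touching nothing |

In the final picture the bystanders look where they were. I did not measure their positions again.

**What did not go to plan:** On the first tipping pass I reduced the push to limit the force, and the amplifier lagged the tool by about 8°. My first correction raised the finger force to about 50 N for a moment, and the amplifier sagged from about 46° to 40°. I then followed its tilt with the camera, at about 15 to 20 N once that force had eased. I did not measure its turning speed directly, but no fast motion showed in the readings.

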